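# Present the saw-blade chest

## Robot

A 6-joint arm with a two-finger parallel gripper is mounted at the origin on the work surface. World frame = base frame: x ahead of the robot, y to its left, z up, the work surface at z = 0. Lengths are in m, angles in rad, forces in N, time in s.
With the tool pointing down it reaches from about 0.275 to 0.75 m from the base axis. Payload 10.2 kg.
Tool frame: the origin (TCP) lies on the centre line of the jaws, within the pads' length; the fingertips stand 22 mm ahead of it and the grasp point (between the pads) lies 3 mm ahead of it; x points along the fingers, y is the direction in which the jaws open and shut, and the axes are right-handed (so a half turn about x gives the same grasp; the last joint's range is limited). The gripper opens to 88 mm and grips with 3 to 60 N. Pads are 18 mm wide; open, the fingers measure 123 mm over their backs; the gripper's body (75 mm by 187 mm) begins 45 mm behind the grasp point.
Start: joints at [-1.529, 0.313, 1.498, -0, 1.331, -0.223], TCP at [0.137, -0.507, 0.261] pointing down, gripper open.
Joint ranges: [-2.94, 2.94], [-0.97, 2.17], [0.19, 2.56], [-1.23, 4.37], [0.02, 3.11], [-2.88, 2.88]. Speed limits (rad/s): [2.39, 2.39, 3.01, 3.14, 3.14, 3.14].

## Interface

Orientations are given as a unit quaternion [x, y, z, w].
In Python, from rig import robot gives the robot as it stands. The module is installed in compiled form; this text tells all that it offers.
- The arm moves only by the tool send_rows, never from a script. Its argument "motion" is a list of rows, each an object with "offset": the shift along the world's x, y, z in m, a list of three; "twist": the turn about the world's z in degrees; "claw": the opening, from 0 (shut) to 1 (fully open). In form: [{"offset": [dx, dy, dz], "twist": twist, "claw": claw}, ...]. A call has 1 to 10 rows; each row shifts and turns the commanded pose from where the row before left it; what a row does not reach is not made up. A row lasts 1/12 s, in which the tool goes at most 41.7 mm and 7.16 degrees, less where a joint would pass 70% of its speed; a pose out of reach is approached as far as the arm can. A call with a gripper value outside its range is refused whole. The fingers move at their own pace and stop on an object; "grip_force" is the grip in N (left out, the last holds). Time passes only in rows, so rows that do not move let the fingers close. It gives the time, the measured TCP pose, the force and the opening at its end, in the units of the state.
- robot.observe(): the state, without advancing time (a new reading comes with each control period).
- robot.camera(name): name is "side" or "top"; returns a dict with "color" (420x560x3 uint8, blue, green, red), "vfov" (degrees; the focal length in pixels is half the picture's height over the tangent of half this angle, whatever the lens; pixels are square), "cx", "cy" (the principal point, pixels), "dist" ([k1, k2, p1, p2, k3] as OpenCV has them; the pictures are not rectified), "R" (3x3) and "t" (3): a world point X has camera coordinates R X + t. Camera axes: x right, y down, z forward; pixel columns grow to the right and rows downward; lengths in m; the calibration is good to about 2 mm. A picture is of the moment at which its call begins. There is no depth.
- robot.job_done(): hands the job in, once; it reports no verdict.
Trained networks look in a picture, given as the dict that the camera call returned (one of the last four; its "shot" number tells which), for a name from the list of things; names that differ only in an ending like _2 or _b are one class to them, and where a whole thing is asked for, a point or a joint stands for the part that bears it (a point fixed in the world has none). Each returns a list of dicts, best first, with "score" (0 to 1); they miss things now and then, are a little off and sometimes report something else, mostly with a low value. They report only what shows in the picture. A call takes as long as a camera call.
- robot.find_in(picture, label): "uv" ([column, row] in pixels, amid what is visible of it).
- robot.masks_of(picture, label): "region" (420x560 bool, what is visible of it) and "uv" ([column, row] in pixels, amid what is visible of it).
- robot.place_of(picture, label): "uv" ([column, row] in pixels: a listed point, or the origin of a listed thing).
The state is a dict: "time": time; "q": joint angles; "qd": joint speeds; "tau": joint torques, N m; "tool_pos": TCP position; "eef_rot": TCP orientation; "ft_force": force on the tool from outside, world axes, zero at the start; "torque": the same for the moment, N m; "finger_gap": opening from 0.0 (shut) to 1.0 (fully open).
Only numpy, scipy, OpenCV 4.12 (cv2) and the standard library are available. Lean on these libraries where they do the work, as an engineer would, in place of code of your own. Each camera call takes 0.05 s, during which the arm holds its last target. There are 200 camera calls.

## Task

I want to pick scroll-saw blades out of the wooden chest with both hands. With the lid still shut, fold the chest's stiff front flap out by its blue pull until it leans 45 degrees out from upright, so that I can read the chart on it; then raise the sprung lid by its red pull to 60 degrees open and finish while still holding it there with the gripper, because it snaps shut if let go. The flap must stay at 45 degrees, and do not push or upset the tumbler, glue bottle and tape roll standing beside the chest.

Things in the scene. Friction and masses are not known exactly. Their poses are not given: they have to be found in the camera images.
- chest: Open-fronted wooden chest, fixed to the bench: 140 mm deep (its x), 240 mm wide (its y), 140 mm high, walls 9 mm. Origin at the centre of its underside on the bench; its x axis points from the flap side (front, towards the robot) to the lid-hinge side (back), y along the hinges, z up. Above a 40 mm sill the front is closed only by the flap.
- lid (a joint): Angle of the lid (pale wood, 144 x 244 x 10 mm, 0.35 kg), hinged along the back upper edge of the chest: 0 is shut (level), grows as the front edge rises, 1.047 is 60 degrees open, stop at 1.75. Springs in the hinge plus its weight pull it shut at every angle: about 3 to 4.5 N at the pull, across the lid.
- flap (a joint): Angle of the front flap (pale wood, 10 mm thick, 240 mm wide, 95 mm tall, colour-striped chart on its inner face), hinged along its lower edge at the chest's sill: 0 is upright against the chest front, grows as its top edge swings out and down towards the robot, 0.785 is 45 degrees, stop at 1.6 (level). A stiff friction hinge: it moves with about 3.5 to 4.5 N at the pull and stays where it is left.
- lid_pull (a point): Grip point of the lid's red pull: an upright block standing on the lid, 16 mm (chest x) x 24 mm (chest y) x 40 mm high. The point is 28 mm above the lid's upper face, 12 mm below the block's top, midway across the width and 25 mm back from the lid's front edge. In the lid's frame it lies 117 mm forward of the hinge line and 38 mm above it (with the lid shut); it turns with the lid. Pinch across the 24 mm.
- flap_pull (a point): Grip point of the flap's blue pull: a tongue standing straight out from the flap's outer face, level with its top edge, 55 mm long, 24 mm wide (chest y), 18 mm thick. The point is at mid thickness and mid width, 14 mm from the tongue's free end. In the flap's frame it lies 84 mm above the hinge line and 52 mm out from it towards the robot (with the flap upright); it turns with the flap. Pinch across the 24 mm.
- lid_hinge (a point): Mid-point of the lid's hinge line (along chest y), 141 mm above the bench.
- flap_hinge (a point): Mid-point of the flap's hinge line (along chest y), 40 mm above the bench.
- tumbler: Steel travel tumbler with a black top, 72 mm wide, 145 mm high, standing loose beside the chest; origin at the centre of its underside. Leave alone.
- glue: Yellow glue bottle with an orange cap, 56 mm wide, 130 mm high, standing loose beside the chest; origin at the centre of its underside. Leave alone.
- tape: Green roll of tape lying flat, 100 mm across, 25 mm high, loose beside the chest; origin at the centre of its underside. Leave alone.

How it is judged:
On the way:
1. with the lid still shut, the flap has been folded out to 45 degrees (within 7) (value of joint flap between 0.6632 and 0.9076 rad and value of joint lid below 0.1 rad and velocity of joint flap between -0.1 and 0.1 rad/s), for 0.3 s.
At the end, for the whole second after the job is handed in: The gripper's fingers still bear on the lid (over 1 N) and hold it still at 60 degrees open, within 6; nothing else props it; the flap stands at 45 degrees, within 7 (value of joint lid between 0.9425 and 1.1519 rad and value of joint flap between 0.6632 and 0.9076 rad and contact force between the fingers and lid above 1 N and velocity of joint lid between -0.05 and 0.05 rad/s and contact force between lid and tumbler below 0.05 N and contact force between lid and glue below 0.05 N and contact force between lid and tape below 0.05 N); the arm keeps its last pose, push and grip.
It fails at once if the tumbler is pushed by more than 20 mm or tipped (distance of tumbler from where it was at the start of the episode above 0.02 m or angle between tumbler's own z axis and vertical above 0.3 rad).
It fails at once if the glue is pushed by more than 20 mm or tipped (distance of glue from where it was at the start of the episode above 0.02 m or angle between glue's own z axis and vertical above 0.3 rad).
It fails at once if the tape is pushed by more than 20 mm or tipped (distance of tape from where it was at the start of the episode above 0.02 m or angle between tape's own z axis and vertical above 0.3 rad).
It also fails if it takes over 58 s, if anything falls off the work surface, if the arm or the gripper's body presses on something with over 40 N, if the wrist force passes 120 N, or if a joint passes its speed limit or range.

## Working session

There is one attempt and no reset: what is moved stays moved. The work goes in short steps, Python scripts to look and compute and a tool call to move; the robot and the scene stay as the last step left them, time stands still between calls to the robot, and variables do not carry over. Pictures are saved under pics/ and viewed, about 8 in all and at most 12, crops included, and the job is handed in when it is done.

Besides the shell and the picture viewer there is one more tool, called after "Emit:" in YAML: its name, and indented under it one key for each argument. send_rows: Moves the arm, as the interface text tells. Its arguments: {"type":"object","properties":{"motion":{"type":"array","items":{"type":"object","properties":{"offset":{"type":"array","items":{"type":"number"}},"twist":{"type":"number"},"claw":{"type":"number"}}}},"grip_force":{"type":"number"}},"required":["motion"]}

```bash
mkdir -p pics; cat > h.py <<'E'
import numpy as np, cv2
from rig import robot
def K(p):
    f=p["color"].shape[0]/2/np.tan(np.radians(p["vfov"])/2)
    return np.array([[f,0,p["cx"]],[0,f,p["cy"]],[0,0,1]])
def ray(p,uv):
    d=cv2.undistortPoints(np.array([[uv]],float),K(p),np.array(p["dist"]))[0,0]
    R=np.array(p["R"]);t=np.array(p["t"])
    v=R.T@np.array([d[0],d[1],1]);return -R.T@t,v/np.linalg.norm(v)
def atz(p,uv,z):
    c,v=ray(p,uv);return c+v*(z-c[2])/v[2]
def tri(a,ua,b,ub):
    c1,v1=ray(a,ua);c2,v2=ray(b,ub)
    s=np.linalg.lstsq(np.c_[v1,-v2],c2-c1,rcond=None)[0]
    x,y=c1+s[0]*v1,c2+s[1]*v2
    return (x+y)/2,np.linalg.norm(x-y)
def proj(p,X):
    return cv2.projectPoints(np.array(X,float).reshape(-1,1,3),cv2.Rodrigues(np.array(p["R"]))[0],np.array(p["t"],float),K(p),np.array(p["dist"]))[0].reshape(-1,2)
E
python3 - <<'E'
from h import *
np.set_printoptions(precision=4,suppress=True)
s=robot.camera("side");t=robot.camera("top")
cv2.imwrite("pics/a.png",s["color"]);cv2.imwrite("pics/b.png",t["color"])
print(robot.observe()["time"],robot.observe()["eef_rot"])
for n in "lid_pull flap_pull lid_hinge flap_hinge chest tumbler glue tape".split():
    A=robot.place_of(s,n)[:1];B=robot.place_of(t,n)[:1]
    print(n,[(np.round(q["uv"],1),round(q["score"],2)) for q in A+B])
    if A and B: print("   ",*tri(s,A[0]["uv"],t,B[0]["uv"]))
    for p,q in((s,A),(t,B)):
        if q and n in("chest","tumbler","glue","tape"): print("   z0",atz(p,q[0]["uv"],0))
E
```

```text
0.1 [ 0.701   0.0937 -0.7009  0.093 ]
lid_pull [(array([296.3, 203.5]), 0.96), (array([294.7, 200. ]), 0.63)]
    [ 0.6091 -0.0347  0.1801] 0.0012171906291379838
flap_pull [(array([249.2, 221.7]), 0.86), (array([286. , 240.1]), 0.76)]
    [ 0.5248 -0.0184  0.1177] 0.005589527051452966
lid_hinge [(array([353.5, 224.3]), 0.82), (array([310.5, 153.9]), 0.61)]
    [ 0.7157 -0.0694  0.1502] 0.007284258878832731
flap_hinge [(array([293.6, 220.3]), 0.89)]
chest []
tumbler [(array([243.4, 400.3]), 0.86), (array([405.9, 265.1]), 0.69)]
    [ 0.4826 -0.3181 -0.0057] 0.00506896861035587
   z0 [ 0.4852 -0.3201  0.    ]
   z0 [ 0.4799 -0.3168  0.    ]
glue [(array([326.2, 181. ]), 0.84), (array([214.2, 167.3]), 0.73)]
    [0.713  0.1627 0.0206] 0.001071292802849456
   z0 [0.7176 0.1815 0.    ]
   z0 [0.7181 0.1654 0.    ]
tape [(array([311.3, 362.1]), 0.76), (array([383.6, 209.2]), 0.72)]
    [ 0.6156 -0.2632  0.0015] 0.0048045985330999125
   z0 [ 0.6133 -0.2627  0.    ]
   z0 [ 0.6182 -0.2636  0.    ]
```

View pics/a.png

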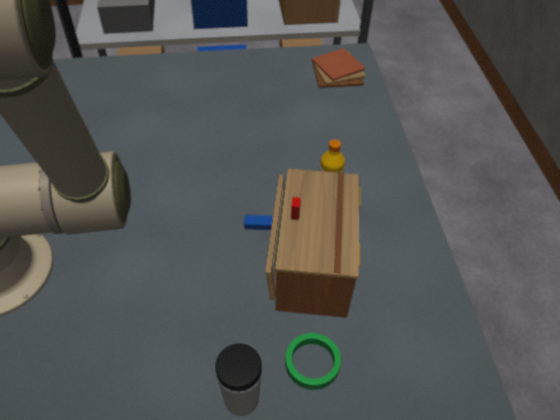

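View pics/b.png

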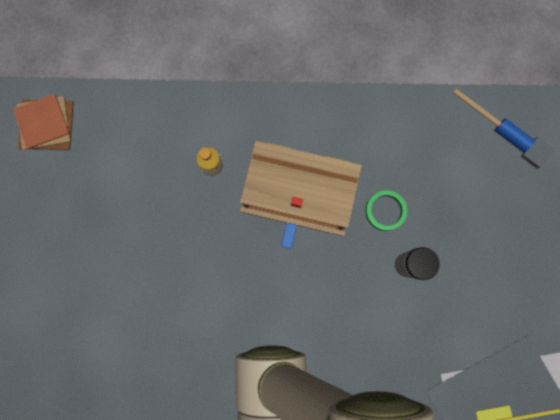

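The side view shows the red pull at about (296,205), the blue tongue at (258,222), the tumbler at (240,375), the tape at (313,360) and the glue at (333,160). The top view agrees, with the red pull at (297,202), the blue one at (289,236), and the chest turned a little clockwise. Next I fit the chest pose.

```bash
cat >> h.py <<'E'
PT={"lid_pull":(-.047,0,.179),"flap_pull":(-.1225,0,.124),"lid_hinge":(.07,0,.141),"flap_hinge":(-.0705,0,.04)}
def W(c,X):
    X=np.atleast_2d(X);a=c[2];return np.c_[c[0]+X[:,0]*np.cos(a)-X[:,1]*np.sin(a),c[1]+X[:,0]*np.sin(a)+X[:,1]*np.cos(a),X[:,2]]
E
python3 - <<'E'
from h import *
from scipy.optimize import least_squares
from scipy.spatial.transform import Rotation as R
np.set_printoptions(precision=4,suppress=True)
s=robot.camera("side");t=robot.camera("top")
obs=[]
for p,nm in((s,"side"),(t,"top")):
    for n in PT:
        q=robot.place_of(p,n)
        if q and q[0]["score"]>.5: obs.append((p,PT[n],q[0]["uv"],nm+n))
    m=robot.masks_of(p,"lid")
    if m:
        m=m[0]["region"].astype(np.uint8)
        print(nm,m.sum(),cv2.boxPoints(cv2.minAreaRect(cv2.findNonZero(m))))
        h=cv2.convexHull(max(cv2.findContours(m,0,2)[0],key=len));print(cv2.approxPolyDP(h,4,True)[:,0].tolist())
f=lambda c:np.concatenate([proj(p,W(c,X))[0]-u for p,X,u,_ in obs])
r=least_squares(f,[.65,-.05,-.2],loss="soft_l1",f_scale=2);c=r.x
print(c)
for o,e in zip(obs,f(c).reshape(-1,2)):print(o[3],e)
for n in PT:print(n,W(c,PT[n]))
L=W(c,[(.072,.122,.151),(.072,-.122,.151),(-.072,-.122,.151),(-.072,.122,.151)])
print("lid top",proj(t,L),"side",proj(s,L))
for p in(s,t):
    im=p["color"].copy();cv2.polylines(im,[np.int32(np.round(proj(p,L)*8))],True,(255,255,0),1,cv2.LINE_AA,3)
    for n in PT:cv2.circle(im,tuple(int(v) for v in proj(p,W(c,PT[n]))[0]),2,(255,0,255),1)
    cv2.imwrite("pics/f_%s.png"%p["shot"],cv2.resize(im[100:330,180:420],None,fx=1.66,fy=1.66))
import glob
fs=sorted(glob.glob("pics/f_*"))[-2:];cv2.imwrite("pics/c.png",np.hstack([cv2.imread(x) for x in fs]))
o=robot.observe();print(R.from_quat(o["eef_rot"]).as_matrix(),o["tool_pos"],o["q"])
E
```

```text
side 8035 [[274.9143 271.635 ]
 [282.7699 167.5487]
 [365.4875 173.7915]
 [357.6319 277.8779]]
[[288, 170], [358, 175], [356, 277], [276, 268]]
top 7044 [[239.2393 203.2328]
 [254.2033 139.6361]
 [361.7771 164.9475]
 [346.8131 228.5443]]
[[255, 143], [359, 165], [347, 225], [242, 203]]
[ 0.65   -0.0453 -0.2422]
sidelid_pull [-1.997   1.2694]
sideflap_pull [ 2.8359 -4.0246]
sidelid_hinge [1.5999 0.4684]
toplid_pull [2.0487 0.6232]
topflap_pull [ 2.8275 -3.2786]
toplid_hinge [-2.3078  1.8809]
topflap_hinge [-4.4993  2.5405]
lid_pull [[ 0.6044 -0.034   0.179 ]]
flap_pull [[ 0.5311 -0.0159  0.124 ]]
lid_hinge [[ 0.718  -0.0621  0.141 ]]
flap_hinge [[ 0.5816 -0.0284  0.04  ]]
lid top [[254.818  139.9781]
 [360.4368 167.2392]
 [344.9369 229.4698]
 [237.6906 201.1686]] side [[359.025  173.802 ]
 [354.5151 275.3719]
 [271.2847 265.5584]
 [287.7045 166.2475]]
[[ 0.      0.2617 -0.9652]
 [ 0.0001 -0.9652 -0.2617]
 [-1.     -0.     -0.    ]] [ 0.1374 -0.5067  0.2607] [-1.5294  0.3129  1.4977  0.      1.331  -0.2234]
```

View pics/c.png

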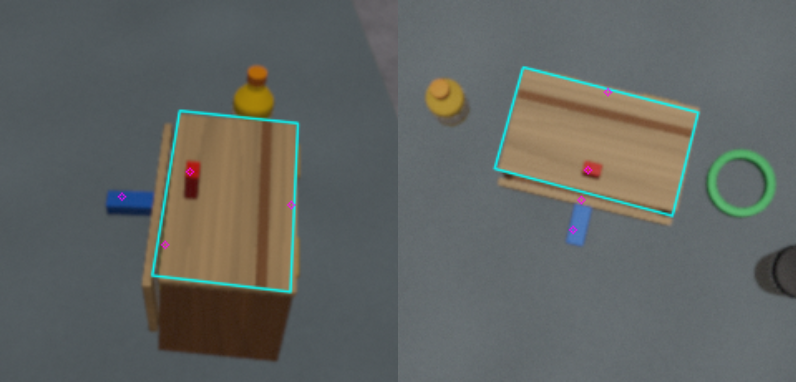

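The overlay shows the fitted lid outline turned a few degrees too far. The lid's visible corners will give a better yaw, so I refit to those plus the pulls.

```bash
python3 - <<'E'
from h import *
from scipy.optimize import least_squares
from scipy.spatial.transform import Rotation as R
np.set_printoptions(precision=4,suppress=True)
s=robot.camera("side");t=robot.camera("top")
L=[(.072,.122,.151),(.072,-.122,.151),(-.072,-.122,.151),(-.072,.122,.151)]
obs=[(t,X,u) for X,u in zip(L,[(255,143),(359.5,164.5),(347,225.5),(242,203)])]
obs+=[(s,X,u) for X,u in zip(L,[(359,175),(356,277),(276,268),(288,170)])]
for p in(s,t):
    for n in("lid_pull","flap_pull"):
        q=robot.masks_of(p,n)[0]; print(n,q["uv"],q["score"],cv2.boundingRect(q["region"].astype(np.uint8)))
    q=robot.place_of(p,"lid_pull")[0];obs.append((p,PT["lid_pull"],q["uv"]))
f=lambda c:np.concatenate([proj(p,W(c,X))[0]-u for p,X,u in obs])
c=least_squares(f,[.65,-.05,-.2],loss="soft_l1",f_scale=1).x
print(c);print(f(c).reshape(-1,2))
for n in PT:print(n,W(c,PT[n]))
for p in(s,t):
    print("tongue corners",proj(p,W(c,[(x,y,.133) for x in(-.1365,-.0815) for y in(-.012,.012)])).tolist())
np.save("c.npy",c)
E
```

```text
lid_pull [320.2, 223.0] 0.63 (275, 168, 85, 111)
flap_pull [272.8, 227.1] 0.96 (244, 174, 41, 126)
lid_pull [300.7, 183.9] 0.93 (240, 141, 121, 87)
flap_pull [288.2, 225.3] 0.83 (241, 209, 103, 38)
[ 0.6525 -0.0484 -0.2131]
[[-0.0999 -2.8063]
 [ 1.7328 -0.0669]
 [ 0.6206  1.5314]
 [-2.3955 -1.1535]
 [-0.1961 -1.1108]
 [ 2.3976 -1.0717]
 [-1.2008  0.1095]
 [-0.7386 -2.2011]
 [-0.9985  1.883 ]
 [ 1.9917 -0.6427]]
lid_pull [[ 0.6066 -0.0384  0.179 ]]
flap_pull [[ 0.5328 -0.0224  0.124 ]]
lid_hinge [[ 0.7209 -0.0632  0.141 ]]
flap_hinge [[ 0.5836 -0.0334  0.04  ]]
tongue corners [[246.67029080695636, 221.9773520695456], [248.3795550294886, 212.28536693808834], [275.65415119332584, 224.5898016359704], [276.93461791381435, 214.83168763429717]]
tongue corners [[291.8627792500718, 244.68051059284463], [281.3363811323796, 242.20053851147625], [297.4033683091531, 220.70616442920834], [286.94166348191163, 218.26244613146244]]
```

```bash
cat > fit.py <<'E'
from h import *
from scipy.optimize import least_squares
np.set_printoptions(precision=4,suppress=True)
box=lambda a,b:np.array([(x,y,z) for x in(a[0],b[0]) for y in(a[1],b[1]) for z in(a[2],b[2])])
BL=box((-.1365,-.012,.115),(-.0815,.012,.133));RD=box((-.055,-.012,.151),(-.039,.012,.191))
def seg(p,col):
    h=cv2.cvtColor(p["color"],cv2.COLOR_BGR2HSV)
    m=cv2.inRange(h,(105,120,30),(130,255,255)) if col=="b" else cv2.inRange(h,(0,170,40),(6,255,255))|cv2.inRange(h,(174,170,40),(180,255,255))
    w=np.zeros_like(m);w[190:260,235:320]=255;return m&w
def hull(p,c,B):
    h=cv2.convexHull(np.float32(proj(p,W(c,B))))[:,0];M=cv2.moments(h);lo,hi=h.min(0),h.max(0)
    return np.r_[M["m10"]/M["m00"],M["m01"]/M["m00"],lo,hi]
E
python3 - <<'E'
from fit import *
s=robot.camera("side");t=robot.camera("top");D=[]
for p in(s,t):
    for k,B in(("b",BL),("r",RD)):
        m=seg(p,k);M=cv2.moments(m,True);x,y,w,h=cv2.boundingRect(m)
        D.append((p,B,np.array([M["m10"]/M["m00"],M["m01"]/M["m00"],x-.5,y-.5,x+w-.5,y+h-.5])))
L=[(.072,.122,.151),(.072,-.122,.151),(-.072,-.122,.151),(-.072,.122,.151)]
lo=[(t,X,u) for X,u in zip(L,[(255,143),(359.5,164.5),(347,225.5),(242,203)])]+[(s,X,u) for X,u in zip(L,[(359,175),(356,277),(276,268),(288,170)])]
f=lambda c:np.concatenate([hull(p,c,B)-v for p,B,v in D]+[.4*(proj(p,W(c,X))[0]-u) for p,X,u in lo])
c=least_squares(f,np.load("c.npy"),loss="soft_l1",diff_step=1e-3).x
r=f(c);print(c);print(r[:24].reshape(-1,6));print(r[24:].reshape(-1,2)/.4)
for n in PT:print(n,W(c,PT[n]))
np.save("c.npy",c)
E
```

```text
[ 0.6497 -0.0469 -0.2021]
[[ 2.695  -0.0621  1.5811 -2.0762  3.767   0.8823]
 [-1.6217  0.8939 -3.0388 -0.8601 -1.5544  1.7962]
 [ 0.7797 -2.1403 -0.2322 -2.8454  1.6594 -0.9794]
 [-0.5181  1.4403 -2.0953 -0.2658  0.9669  2.9378]]
[[-1.2367 -1.1034]
 [ 0.8772  0.5149]
 [ 0.4562  2.293 ]
 [-2.864   0.7648]
 [-2.3937 -1.8572]
 [ 1.3922 -1.9363]
 [-2.1933  0.017 ]
 [-2.9121 -2.3794]]
lid_pull [[ 0.6036 -0.0375  0.179 ]]
flap_pull [[ 0.5297 -0.0223  0.124 ]]
lid_hinge [[ 0.7182 -0.061   0.141 ]]
flap_hinge [[ 0.5806 -0.0328  0.04  ]]
```

The blue tongue and red block residuals disagree along x, so the flap may already be slightly open. I'll fit its angle too.

```bash
cat >> fit.py <<'E'
def rotf(B,a):
    B=np.array(B,float);x=-(B[:,0]+.0705);z=B[:,2]-.04
    return np.c_[-.0705-(x*np.cos(a)+z*np.sin(a)),B[:,1],.04+z*np.cos(a)-x*np.sin(a)]
def rotl(B,a):
    B=np.array(B,float);x=.07-B[:,0];z=B[:,2]-.141
    return np.c_[.07-(x*np.cos(a)-z*np.sin(a)),B[:,1],.141+z*np.cos(a)+x*np.sin(a)]
E
python3 - <<'E'
from fit import *
s=robot.camera("side");t=robot.camera("top");D=[]
for p in(s,t):
    for k,B in(("b",BL),("r",RD)):
        m=seg(p,k);M=cv2.moments(m,True);x,y,w,h=cv2.boundingRect(m)
        D.append((p,B,np.array([M["m10"]/M["m00"],M["m01"]/M["m00"],x-.5,y-.5,x+w-.5,y+h-.5])))
L=[(.072,.122,.151),(.072,-.122,.151),(-.072,-.122,.151),(-.072,.122,.151)]
lo=[(t,X,u) for X,u in zip(L,[(255,143),(359.5,164.5),(347,225.5),(242,203)])]+[(s,X,u) for X,u in zip(L,[(359,175),(356,277),(276,268),(288,170)])]
f=lambda c:np.concatenate([hull(p,c,rotf(B,c[3]) if B is BL else B)-v for p,B,v in D]+[.4*(proj(p,W(c,X))[0]-u) for p,X,u in lo])
c=least_squares(f,np.r_[np.load("c.npy"),.05],loss="soft_l1",diff_step=1e-3).x
r=f(c);print(c);print(r[:24].reshape(-1,6));print(r[24:].reshape(-1,2)/.4)
for n in PT:print(n,W(c,PT[n]))
print("flap pull now",W(c,rotf([PT["flap_pull"]],c[3])))
np.save("c.npy",c)
E
```

```text
[ 0.6529 -0.0472 -0.2055  0.0953]
[[ 0.4335  0.784  -1.0709 -0.4085  1.6821  0.885 ]
 [ 0.1374  0.9125 -1.3045 -0.9482  0.2475  1.7226]
 [-0.1013  0.0681 -1.0897 -0.4378  0.8008  0.9848]
 [-0.4456  0.0519 -2.0261 -1.7936  1.0498  1.4863]]
[[-0.9325 -2.6515]
 [ 1.0658 -0.7041]
 [ 0.4347  0.9834]
 [-2.761  -0.8835]
 [-0.5811 -1.7646]
 [ 3.0333 -1.8655]
 [-0.5358 -0.1433]
 [-1.0913 -2.4592]]
lid_pull [[ 0.6069 -0.0376  0.179 ]]
flap_pull [[ 0.533  -0.0222  0.124 ]]
lid_hinge [[ 0.7214 -0.0615  0.141 ]]
flap_hinge [[ 0.5839 -0.0328  0.04  ]]
flap pull now [[ 0.5254 -0.0206  0.1187]]
```

The fit is good now: the flap starts about 5° open and the chest yaw is −11.8°. I'm moving above the flap pull, which takes 383 mm in x, 487 mm in y and a −27° twist.

Emit:
send_rows:
  grip_force: 30
  motion:
    - {"offset": [0.02,0.025,0],"twist": -1.35,"claw": 1}
    - {"offset": [0.02,0.025,0],"twist": -1.35,"claw": 1}
    - {"offset": [0.02,0.025,0],"twist": -1.35,"claw": 1}
    - {"offset": [0.02,0.025,0],"twist": -1.35,"claw": 1}
    - {"offset": [0.02,0.025,0],"twist": -1.35,"claw": 1}
    - {"offset": [0.02,0.025,0],"twist": -1.35,"claw": 1}
    - {"offset": [0.02,0.025,0],"twist": -1.35,"claw": 1}
    - {"offset": [0.02,0.025,0],"twist": -1.35,"claw": 1}
    - {"offset": [0.02,0.025,0],"twist": -1.35,"claw": 1}
    - {"offset": [0.02,0.025,0],"twist": -1.35,"claw": 1}

```text
time: 2.93
tool_pos: [0.3381, -0.2554, 0.2609]
eef_rot: [0.707, 0.01, -0.707, 0.01]
ft_force: [0.0, -0.7, -0.7]
finger_gap: 1.002
```

Emit:
send_rows:
  motion:
    - {"offset": [0.018,0.0235,0],"twist": -1.35,"claw": 0.8}
    - {"offset": [0.018,0.0235,0],"twist": -1.35,"claw": 0.8}
    - {"offset": [0.018,0.0235,0],"twist": -1.35,"claw": 0.8}
    - {"offset": [0.018,0.0235,0],"twist": -1.35,"claw": 0.8}
    - {"offset": [0.018,0.0235,0],"twist": -1.35,"claw": 0.8}
    - {"offset": [0.018,0.0235,0],"twist": -1.35,"claw": 0.8}
    - {"offset": [0.018,0.0235,0],"twist": -1.35,"claw": 0.8}
    - {"offset": [0.018,0.0235,0],"twist": -1.35,"claw": 0.8}
    - {"offset": [0.018,0.0235,0],"twist": -1.35,"claw": 0.8}
    - {"offset": [0.018,0.0235,0],"twist": -1.35,"claw": 0.8}

```text
time: 3.77
tool_pos: [0.5181, -0.0203, 0.2608]
eef_rot: [0.703, -0.073, -0.703, -0.073]
ft_force: [-0.5, -0.4, 0.6]
finger_gap: 0.802
```

Emit:
send_rows:
  motion:
    - {"offset": [0,0,0],"twist": 0,"claw": 0.7}
    - {"offset": [0,0,0],"twist": 0,"claw": 0.7}

```text
time: 3.93
tool_pos: [0.5176, -0.0209, 0.2604]
eef_rot: [-0.703, 0.072, 0.704, 0.072]
ft_force: [-0.3, -0.0, -0.8]
finger_gap: 0.701
```

Emit:
send_rows:
  motion:
    - {"offset": [0.002,0.001,-0.02],"twist": 0,"claw": 0.7}
    - {"offset": [0,0,-0.02],"twist": 0,"claw": 0.7}
    - {"offset": [0,0,-0.02],"twist": 0,"claw": 0.7}
    - {"offset": [0,0,-0.02],"twist": 0,"claw": 0.7}
    - {"offset": [0,0,-0.02],"twist": 0,"claw": 0.7}
    - {"offset": [0,0,-0.016],"twist": 0,"claw": 0.7}
    - {"offset": [0,0,-0.01],"twist": 0,"claw": 0.7}
    - {"offset": [0,0,-0.006],"twist": 0,"claw": 0.7}
    - {"offset": [0,0,0],"twist": 0,"claw": 0.7}

```text
time: 4.68
tool_pos: [0.5189, -0.0212, 0.1281]
eef_rot: [-0.703, 0.073, 0.704, 0.073]
ft_force: [0.3, 0.1, -0.3]
finger_gap: 0.699
```

```bash
python3 - <<'E'
from fit import *
o=robot.observe();print(o["tool_pos"],o["ft_force"])
a=robot.camera("side")["color"][120:300,180:400];b=robot.camera("top")["color"][120:300,180:400]
cv2.imwrite("pics/d.png",cv2.resize(np.hstack([a,b]),None,fx=1.8,fy=1.8,interpolation=2))
E
```

```text
[ 0.5189 -0.0212  0.1281] [ 0.3164  0.093  -0.2508]
```

View pics/d.png

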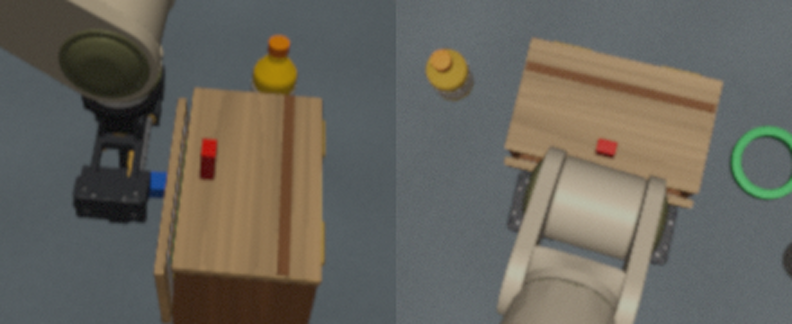

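The side crop shows the gripper straddling the outer end of the blue tongue (tongue root at about (158,184) in the crop), clear of the lid. I'll close on it.

Emit:
send_rows:
  grip_force: 30
  motion:
    - {"offset": [0,0,0],"twist": 0,"claw": 0}
    - {"offset": [0,0,0],"twist": 0,"claw": 0}
    - {"offset": [0,0,0],"twist": 0,"claw": 0}
    - {"offset": [0,0,0],"twist": 0,"claw": 0}
    - {"offset": [0,0,0],"twist": 0,"claw": 0}
    - {"offset": [0,0,0],"twist": 0,"claw": 0}

```text
time: 5.28
tool_pos: [0.5197, -0.0192, 0.1288]
eef_rot: [0.704, -0.072, -0.703, -0.075]
ft_force: [7.9, 26.9, -0.7]
finger_gap: 0.275
```

```bash
python3 - <<'E'
import numpy as np
from h import *
c=np.load("c.npy");u=np.array([np.cos(c[2]),np.sin(c[2])]);h=W(c,PT["flap_hinge"])[0]
p=np.array(robot.observe()["tool_pos"])-[0,0,.003]
o=-(p-h)[:2]@u;z=p[2]-.04;r=np.hypot(o,z);g=np.arctan2(o,z)
print("r",r,"th off",g, robot.observe()["ft_force"],p)
prev=np.zeros(3)
for k in range(1,11):
    a=(0.785-0.095)*k/10
    o2,z2=r*np.sin(g+a),r*np.cos(g+a);d=np.r_[-(o2-o)*u,z2-z]
    print(k,np.round(d-prev,4));prev=d
E
```

```text
r 0.10805824272181427 th off 0.652685770486944 [ 7.85917414 26.87381886 -0.65898389] [ 0.51969479 -0.01915382  0.12584747]
1 [-0.0056  0.0012 -0.0047]
2 [-0.0053  0.0011 -0.0051]
3 [-0.005   0.001  -0.0055]
4 [-0.0046  0.001  -0.0058]
5 [-0.0042  0.0009 -0.0061]
6 [-0.0037  0.0008 -0.0064]
7 [-0.0033  0.0007 -0.0066]
8 [-0.0028  0.0006 -0.0069]
9 [-0.0024  0.0005 -0.007 ]
10 [-0.0019  0.0004 -0.0072]
```

The pads hold the tongue (gap 24 mm), but the side load is 27 N, so I'll first shift 2 mm along +y to relieve it.

Emit:
send_rows:
  motion:
    - {"offset": [0.0005,0.001,0],"twist": 0,"claw": 0}
    - {"offset": [0,0.001,0],"twist": 0,"claw": 0}
    - {"offset": [0,0,0],"twist": 0,"claw": 0}

```text
time: 5.53
tool_pos: [0.5198, -0.0187, 0.1288]
eef_rot: [-0.703, 0.073, 0.703, 0.073]
ft_force: [-1.0, -0.2, 2.2]
finger_gap: 0.268
```

Emit:
send_rows:
  motion:
    - {"offset": [-0.0028,0.0006,-0.0024],"twist": 0,"claw": 0}
    - {"offset": [-0.0028,0.0006,-0.0023],"twist": 0,"claw": 0}
    - {"offset": [-0.0027,0.0006,-0.0025],"twist": 0,"claw": 0}
    - {"offset": [-0.0026,0.0005,-0.0026],"twist": 0,"claw": 0}
    - {"offset": [-0.0025,0.0005,-0.0027],"twist": 0,"claw": 0}
    - {"offset": [-0.0025,0.0005,-0.0028],"twist": 0,"claw": 0}
    - {"offset": [-0.0023,0.0005,-0.0029],"twist": 0,"claw": 0}
    - {"offset": [-0.0023,0.0005,-0.0029],"twist": 0,"claw": 0}

```text
time: 6.2
tool_pos: [0.501, -0.0146, 0.1086]
eef_rot: [0.705, -0.073, -0.701, -0.073]
ft_force: [5.9, 2.2, 4.5]
finger_gap: 0.272
```

Emit:
send_rows:
  motion:
    - {"offset": [-0.0021,0.0005,-0.003],"twist": 0,"claw": 0}
    - {"offset": [-0.0021,0.0004,-0.0031],"twist": 0,"claw": 0}
    - {"offset": [-0.0019,0.0004,-0.0032],"twist": 0,"claw": 0}
    - {"offset": [-0.0018,0.0004,-0.0032],"twist": 0,"claw": 0}
    - {"offset": [-0.0017,0.0004,-0.0033],"twist": 0,"claw": 0}
    - {"offset": [-0.0016,0.0003,-0.0033],"twist": 0,"claw": 0}
    - {"offset": [-0.0014,0.0003,-0.0034],"twist": 0,"claw": 0}
    - {"offset": [-0.0014,0.0003,-0.0035],"twist": 0,"claw": 0}
    - {"offset": [-0.0012,0.0003,-0.0035],"twist": 0,"claw": 0}
    - {"offset": [0,0,0],"twist": 0,"claw": 0}

```text
time: 7.03
tool_pos: [0.4856, -0.0113, 0.0784]
eef_rot: [0.705, -0.073, -0.702, -0.073]
ft_force: [8.9, 2.1, -3.1]
finger_gap: 0.269
```

```bash
python3 - <<'E'
from h import *
o=robot.observe();print(o["tool_pos"],o["ft_force"])
c=np.load("c.npy");u=np.array([np.cos(c[2]),np.sin(c[2])]);h=W(c,PT["flap_hinge"])[0]
p=np.array(o["tool_pos"])-[0,0,.003];v=-(p-h)[:2]@u
print("flap est",np.arctan2(v,p[2]-.04)-.6527+.095, np.hypot(v,p[2]-.04))
a=robot.camera("side")["color"][120:300,180:400];b=robot.camera("top")["color"][120:300,180:400]
cv2.imwrite("pics/e.png",cv2.resize(np.hstack([a,b]),None,fx=1.8,fy=1.8,interpolation=2))
E
```

```text
[ 0.48555605 -0.01128529  0.07842532] [ 8.8917177   2.11881342 -3.08064088]
flap est 0.6746785871833926 0.10670437570613367
```

View pics/e.png

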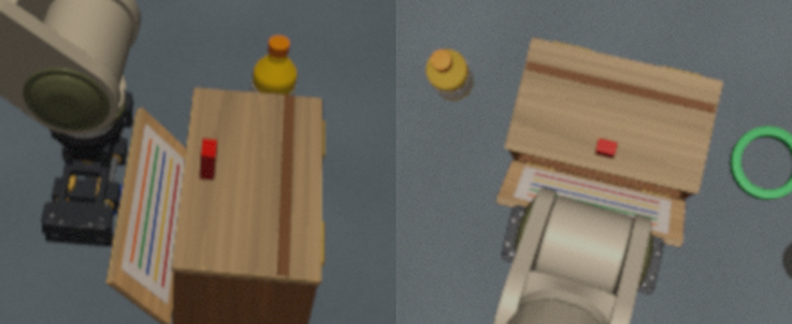

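The flap has swung out with its chart showing, and the gripper is on the tongue. I'll measure the angle from the flap's top-edge corners: top view (237,232) and (339.5,255), side view (258,180) and (240,276).

```bash
python3 - <<'E'
from fit import *
c=np.load("c.npy");s=robot.camera("side");t=robot.camera("top")
E=[(-.0765,.12,.135),(-.0765,-.12,.135)]
for a in(.6,.65,.7,.75,.8,.85):
    print(a,proj(t,W(c,rotf(E,a))).round(1).tolist(),proj(s,W(c,rotf(E,a))).round(1).tolist())
E
```

```text
0.6 [[235.5, 228.9], [339.2, 252.5]] [[258.8, 178.3], [243.4, 275.5]]
0.65 [[235.2, 230.6], [338.7, 254.2]] [[257.0, 179.2], [241.4, 276.2]]
0.7 [[235.0, 232.3], [338.2, 255.8]] [[255.4, 180.1], [239.5, 277.0]]
0.75 [[234.8, 233.8], [337.7, 257.3]] [[253.8, 181.1], [237.7, 277.9]]
0.8 [[234.6, 235.3], [337.2, 258.7]] [[252.3, 182.1], [236.1, 278.8]]
0.85 [[234.4, 236.7], [336.8, 260.1]] [[250.9, 183.2], [234.5, 279.8]]
```

Pictures and kinematics both give about 0.675 rad, so I add about 0.08 rad.

Emit:
send_rows:
  motion:
    - {"offset": [-0.0008,0.0002,-0.0022],"twist": 0,"claw": 0}
    - {"offset": [-0.0006,0.0001,-0.0022],"twist": 0,"claw": 0}
    - {"offset": [-0.0006,0.0001,-0.0022],"twist": 0,"claw": 0}
    - {"offset": [-0.0005,0.0001,-0.0022],"twist": 0,"claw": 0}
    - {"offset": [0,0,0],"twist": 0,"claw": 0}
    - {"offset": [0,0,0],"twist": 0,"claw": 0}
    - {"offset": [0,0,0],"twist": 0,"claw": 0}
    - {"offset": [0,0,0],"twist": 0,"claw": 0}

```text
time: 7.9
tool_pos: [0.4832, -0.0108, 0.0698]
eef_rot: [0.705, -0.073, -0.702, -0.073]
ft_force: [6.7, 2.4, -0.2]
finger_gap: 0.269
```

Emit:
send_rows:
  motion:
    - {"offset": [0,0,0],"twist": 0,"claw": 0.55}
    - {"offset": [0,0,0],"twist": 0,"claw": 0.55}
    - {"offset": [0,0,0],"twist": 0,"claw": 0.55}
    - {"offset": [0,0,0],"twist": 0,"claw": 0.55}
    - {"offset": [0,0,0],"twist": 0,"claw": 0.55}

```text
time: 8.32
tool_pos: [0.4815, -0.0106, 0.0692]
eef_rot: [-0.703, 0.073, 0.704, 0.073]
ft_force: [0.1, 0.3, -0.5]
finger_gap: 0.55
```

```bash
python3 - <<'E'
from h import *
o=robot.observe();print(o["tool_pos"],o["ft_force"],o["finger_gap"])
a=robot.camera("side")["color"][120:300,180:400];b=robot.camera("top")["color"][120:300,180:400]
cv2.imwrite("pics/g.png",cv2.resize(np.hstack([a,b]),None,fx=1.8,fy=1.8,interpolation=2))
E
```

```text
[ 0.48148414 -0.01064066  0.06917878] [ 0.08979589  0.25040145 -0.51392829] 0.5501317618555913
```

View pics/g.png

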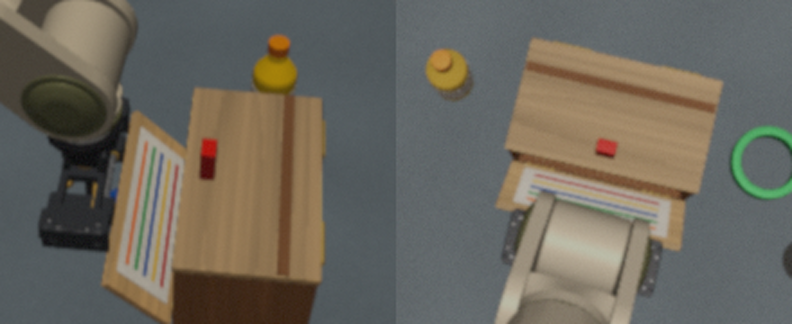

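The flap now stands at about 0.76 rad by its corners (top view (236,235) and (339,257), side view (255,182) and (237,278)). I'm rising and moving over the red pull.

Emit:
send_rows:
  motion:
    - {"offset": [0,0,0.015],"twist": 0,"claw": 0.6}
    - {"offset": [0,0,0.025],"twist": 0,"claw": 0.7}
    - {"offset": [0,0,0.03],"twist": 0,"claw": 0.7}
    - {"offset": [0,0,0.035],"twist": 0,"claw": 0.7}
    - {"offset": [0,0,0.035],"twist": 0,"claw": 0.7}
    - {"offset": [0,0,0.035],"twist": 0,"claw": 0.7}
    - {"offset": [0,0,0.011],"twist": 0,"claw": 0.7}

```text
time: 9.0
tool_pos: [0.4827, -0.0108, 0.2603]
eef_rot: [0.706, -0.073, -0.701, -0.072]
ft_force: [1.3, 0.3, -0.1]
finger_gap: 0.7
```

Emit:
send_rows:
  motion:
    - {"offset": [0.021,-0.0045,0],"twist": 0,"claw": 0.7}
    - {"offset": [0.021,-0.0045,0],"twist": 0,"claw": 0.7}
    - {"offset": [0.021,-0.0045,0],"twist": 0,"claw": 0.7}
    - {"offset": [0.021,-0.0045,0],"twist": 0,"claw": 0.7}
    - {"offset": [0.021,-0.0045,0],"twist": 0,"claw": 0.7}
    - {"offset": [0.0205,-0.0035,0],"twist": 0,"claw": 0.7}
    - {"offset": [0,0,0],"twist": 0,"claw": 0.7}
    - {"offset": [0,0,0],"twist": 0,"claw": 0.7}

```text
time: 9.67
tool_pos: [0.6072, -0.0367, 0.2545]
eef_rot: [-0.703, 0.073, 0.704, 0.073]
ft_force: [0.0, 0.4, -0.4]
finger_gap: 0.704
```

```bash
python3 - <<'E'
from fit import *
c=np.load("c.npy");s=robot.camera("side");o=robot.observe();print(o["tool_pos"],o["ft_force"],o["time"])
im=s["color"].copy()
for X in proj(s,W(c,rotf(BL,.76))):cv2.circle(im,tuple(int(round(v)) for v in X),1,(0,255,255),-1)
t=robot.camera("top")["color"]
cv2.imwrite("pics/i.png",cv2.resize(np.hstack([im[100:300,180:400],t[100:300,180:400]]),None,fx=1.8,fy=1.8,interpolation=2))
E
```

```text
[ 0.6067 -0.0365  0.2549] [-0.3785 -0.1781 -0.1306] 9.7167
```

View pics/i.png

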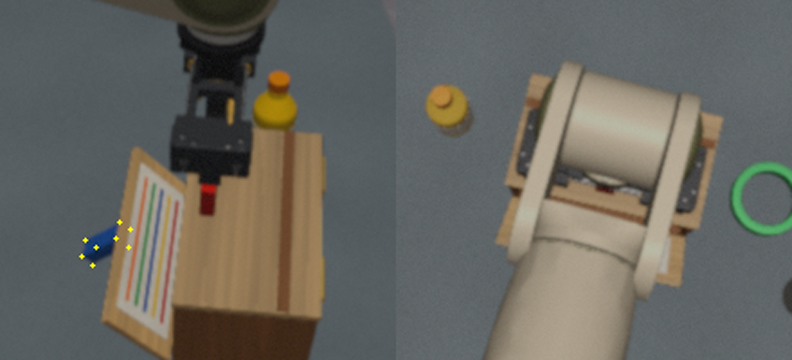

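The flap tongue lies on the model's 0.76 rad points, and the gripper is above the red pull. I'll descend 73 mm and close.

Emit:
send_rows:
  grip_force: 35
  motion:
    - {"offset": [0,0,-0.02],"twist": 0,"claw": 0.7}
    - {"offset": [0,0,-0.02],"twist": 0,"claw": 0.7}
    - {"offset": [0,0,-0.018],"twist": 0,"claw": 0.7}
    - {"offset": [0,0,-0.01],"twist": 0,"claw": 0.7}
    - {"offset": [0,0,-0.005],"twist": 0,"claw": 0.7}
    - {"offset": [0,0,0],"twist": 0,"claw": 0.7}
    - {"offset": [0,0,0],"twist": 0,"claw": 0.7}

```text
time: 10.35
tool_pos: [0.6074, -0.0366, 0.1833]
eef_rot: [0.704, -0.073, -0.703, -0.073]
ft_force: [0.3, -1.2, 1.4]
finger_gap: 0.702
```

Emit:
send_rows:
  motion:
    - {"offset": [0,0,0],"twist": 0,"claw": 0}
    - {"offset": [0,0,0],"twist": 0,"claw": 0}
    - {"offset": [0,0,0],"twist": 0,"claw": 0}
    - {"offset": [0,0,0],"twist": 0,"claw": 0}
    - {"offset": [0,0,0],"twist": 0,"claw": 0}
    - {"offset": [0,0,0],"twist": 0,"claw": 0}

```text
time: 10.85
tool_pos: [0.6071, -0.0374, 0.1824]
eef_rot: [-0.703, 0.074, 0.703, 0.072]
ft_force: [-5.8, -22.6, -0.6]
finger_gap: 0.268
```

```bash
cat > arc.py <<'E'
from h import *
c=np.load("c.npy");u=np.array([np.cos(c[2]),np.sin(c[2])]);h=W(c,PT["lid_hinge"])[0]
o_=robot.observe();p=np.array(o_["tool_pos"])-[0,0,.003];o=-(p-h)[:2]@u;z=p[2]-.141
r=np.hypot(o,z);g=np.arctan2(z,o)
print("r",r,"g",g,p,o_["ft_force"],o_["finger_gap"],o_["time"])
E
python3 - <<'E'
from arc import *
prev=np.zeros(3)
for k in range(1,25):
    a=1.047*k/24
    d=np.r_[-(r*np.cos(g+a)-o)*u,r*np.sin(g+a)-z];print(k,np.round(d-prev,4).tolist());prev=d
print(prev)
E
```

```text
r 0.12302563990500909 g 0.31765149996185155 [ 0.60706464 -0.03740276  0.17942539] [ -5.82392617 -22.60184484  -0.55141778] 0.26843947068168783 10.85
1 [0.0017, -0.0004, 0.0051]
2 [0.002, -0.0004, 0.005]
3 [0.0022, -0.0005, 0.0049]
4 [0.0024, -0.0005, 0.0048]
5 [0.0026, -0.0005, 0.0047]
6 [0.0028, -0.0006, 0.0046]
7 [0.003, -0.0006, 0.0044]
8 [0.0032, -0.0007, 0.0043]
9 [0.0033, -0.0007, 0.0041]
10 [0.0035, -0.0007, 0.004]
11 [0.0037, -0.0008, 0.0038]
12 [0.0038, -0.0008, 0.0037]
13 [0.004, -0.0008, 0.0035]
14 [0.0041, -0.0009, 0.0033]
15 [0.0043, -0.0009, 0.0031]
16 [0.0044, -0.0009, 0.0029]
17 [0.0045, -0.0009, 0.0027]
18 [0.0046, -0.001, 0.0025]
19 [0.0047, -0.001, 0.0023]
20 [0.0048, -0.001, 0.0021]
21 [0.0049, -0.001, 0.0019]
22 [0.005, -0.001, 0.0017]
23 [0.0051, -0.0011, 0.0014]
24 [0.0051, -0.0011, 0.0012]
[ 0.08975991 -0.01870915  0.08199547]
```

The block is gripped, with radius 123.0 mm matching the spec. I'll relieve the side load and raise the lid along the arc.

Emit:
send_rows:
  motion:
    - {"offset": [-0.0003,-0.0015,0],"twist": 0,"claw": 0}
    - {"offset": [0,0,0],"twist": 0,"claw": 0}
    - {"offset": [0.0017,-0.0004,0.0051],"twist": 0,"claw": 0}
    - {"offset": [0.002,-0.0004,0.005],"twist": 0,"claw": 0}
    - {"offset": [0.0022,-0.0005,0.0049],"twist": 0,"claw": 0}
    - {"offset": [0.0024,-0.0005,0.0048],"twist": 0,"claw": 0}
    - {"offset": [0.0026,-0.0005,0.0047],"twist": 0,"claw": 0}
    - {"offset": [0.0028,-0.0006,0.0046],"twist": 0,"claw": 0}

```text
time: 11.52
tool_pos: [0.6195, -0.0404, 0.2112]
eef_rot: [-0.702, 0.072, 0.705, 0.073]
ft_force: [-6.9, 4.6, -4.0]
finger_gap: 0.27
```

Emit:
send_rows:
  motion:
    - {"offset": [0.003,-0.0006,0.0044],"twist": 0,"claw": 0}
    - {"offset": [0.0032,-0.0007,0.0043],"twist": 0,"claw": 0}
    - {"offset": [0.0033,-0.0007,0.0041],"twist": 0,"claw": 0}
    - {"offset": [0.0035,-0.0007,0.004],"twist": 0,"claw": 0}
    - {"offset": [0.0037,-0.0008,0.0038],"twist": 0,"claw": 0}
    - {"offset": [0.0038,-0.0008,0.0037],"twist": 0,"claw": 0}
    - {"offset": [0,0,0],"twist": 0,"claw": 0}

```text
time: 12.1
tool_pos: [0.6407, -0.045, 0.2366]
eef_rot: [-0.702, 0.073, 0.704, 0.073]
ft_force: [-8.0, 3.5, 1.2]
finger_gap: 0.272
```

```bash
python3 - <<'E'
from arc import *
print("lid est",g-.3177)
E
```

```text
r 0.12396395910840469 g 0.843215718348042 [ 0.64065024 -0.0449882   0.2335745 ] [-7.99593216  3.49353927  1.18994511] 0.27211645247238725 12.1
lid est 0.525515718348042
```

Everything is tracking well, so I'll do the second half.

Emit:
send_rows:
  motion:
    - {"offset": [0.004,-0.0008,0.0035],"twist": 0,"claw": 0}
    - {"offset": [0.0041,-0.0009,0.0033],"twist": 0,"claw": 0}
    - {"offset": [0.0043,-0.0009,0.0031],"twist": 0,"claw": 0}
    - {"offset": [0.0044,-0.0009,0.0029],"twist": 0,"claw": 0}
    - {"offset": [0.0045,-0.0009,0.0027],"twist": 0,"claw": 0}
    - {"offset": [0.0046,-0.001,0.0025],"twist": 0,"claw": 0}
    - {"offset": [0.0047,-0.001,0.0023],"twist": 0,"claw": 0}

```text
time: 12.68
tool_pos: [0.6711, -0.0516, 0.257]
eef_rot: [-0.702, 0.073, 0.704, 0.073]
ft_force: [-6.8, 3.0, 0.9]
finger_gap: 0.265
```

Emit:
send_rows:
  motion:
    - {"offset": [0.0048,-0.001,0.0021],"twist": 0,"claw": 0}
    - {"offset": [0.0049,-0.001,0.0019],"twist": 0,"claw": 0}
    - {"offset": [0.005,-0.001,0.0017],"twist": 0,"claw": 0}
    - {"offset": [0.0051,-0.0011,0.0014],"twist": 0,"claw": 0}
    - {"offset": [0.0051,-0.0011,0.0012],"twist": 0,"claw": 0}
    - {"offset": [0,0,0],"twist": 0,"claw": 0}
    - {"offset": [0,0,0],"twist": 0,"claw": 0}
    - {"offset": [0,0,0],"twist": 0,"claw": 0}

```text
time: 13.35
tool_pos: [0.6962, -0.057, 0.2654]
eef_rot: [-0.703, 0.073, 0.704, 0.073]
ft_force: [-5.7, 1.7, 1.0]
finger_gap: 0.266
```

```bash
python3 - <<'E'
from arc import *
from fit import rotl,rotf,BL
print("lid est",g-.3177)
s=robot.camera("side");t=robot.camera("top");ims=[]
L=[(-.072,y,z) for y in(-.122,.122) for z in(.141,.151)]
for p in(s,t):
    im=p["color"].copy()
    for X in proj(p,W(c,rotl(L,1.047))):cv2.circle(im,tuple(int(round(v)) for v in X),1,(255,0,255),-1)
    for X in proj(p,W(c,rotf(BL,.76))):cv2.circle(im,tuple(int(round(v)) for v in X),1,(0,255,255),-1)
    ims.append(im[70:300,180:400])
cv2.imwrite("pics/j.png",cv2.resize(np.hstack(ims),None,fx=1.8,fy=1.8,interpolation=2))
E
```

```text
r 0.1240950238086295 g 1.3628021464905364 [ 0.69617994 -0.05703106  0.26242041] [-5.71209701  1.70517056  1.01348847] 0.2657359929019324 13.35
lid est 1.0451021464905366
```

View pics/j.png

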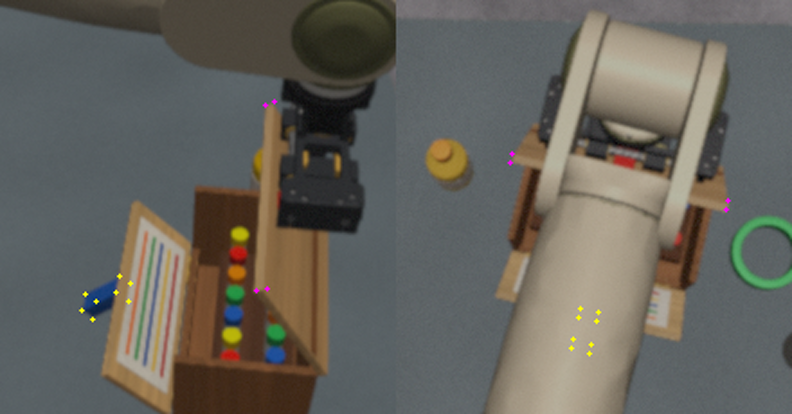

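The lid's front edge lies on the model's 60° points in both views, and the flap is unchanged at about 0.76 rad. I'll settle briefly and hand in.

Emit:
send_rows:
  motion:
    - {"offset": [0,0,0],"twist": 0,"claw": 0}
    - {"offset": [0,0,0],"twist": 0,"claw": 0}
    - {"offset": [0,0,0],"twist": 0,"claw": 0}
    - {"offset": [0,0,0],"twist": 0,"claw": 0}

```text
time: 13.78
tool_pos: [0.6961, -0.057, 0.2654]
eef_rot: [-0.703, 0.073, 0.704, 0.073]
ft_force: [-5.5, 2.0, 2.0]
finger_gap: 0.266
```

```bash
python3 - <<'E'
from arc import *
print("lid est",g-.3177)
s=robot.camera("side");t=robot.camera("top")
for n in("tumbler","glue","tape"):
    print(n,[atz(p,q[0]["uv"],0).round(3) for p in(s,t) for q in[robot.place_of(p,n)] if q])
print(robot.job_done())
E
```

```text
r 0.12412261618357591 g 1.3624635279479933 [ 0.69613714 -0.05700693  0.26243873] [-5.47824859  2.02814327  2.00915869] 0.26632206711249345 13.7833
lid est 1.0447635279479934
tumbler [array([ 0.485, -0.318,  0.   ]), array([ 0.474, -0.324,  0.   ])]
glue [array([ 0.718,  0.169, -0.   ]), array([0.72 , 0.167, 0.   ])]
tape [array([ 0.615, -0.267,  0.   ]), array([ 0.615, -0.263,  0.   ])]
the job is handed in; nothing more can be done
None
```

With the lid shut, I folded the flap out by its blue pull to about 44° (0.76 rad) and let it go. I then raised the lid by its red pull to about 60° (1.045 rad) and handed in at 13.9 s, still gripping it.

**Last checks:**
- **Lid:** the angle from the arm's position matched the lid's front edge in both pictures. The gripper was closed on the 24 mm block at a 35 N setting, and the arm was still.
- **Flap:** in the last side picture it had not moved after I released it.
- **Tumbler, glue bottle and tape roll:** they were within detection error of where they started. The tumbler's two views differed by about 1 cm, and one glue reading from the start picture was 12 mm off the later ones. The arm never came near either of them.

Nothing failed. The flap seems to have started about 5° open rather than upright, and I allowed for that. Closing on each pull gave a brief sideways load of 23–27 N, which I relieved before moving.

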